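# Point out the rejected wafer and log it

### The arm

A 6-joint arm with a two-finger parallel gripper is mounted at the origin on the work surface. World frame = base frame: x ahead of the robot, y to its left, z up, the work surface at z = 0. Lengths are in mm, angles in rad, forces in N, time in s.
With the tool pointing down it reaches from about 250 to 775 mm from the base axis. Payload 4 kg.
Tool frame: the origin (TCP) lies midway between the tips of the shut fingers; the grasp point (between the pads) lies env.grasp_offset behind it (env.grasp_offset is the distance from the TCP to the grasp point, in mm); x points along the fingers, y is the direction in which the jaws open and shut, and the axes are right-handed (so a half turn about x gives the same grasp; the last joint's range is limited). The gripper opens to 94 mm and grips with 3 to 60 N. Pads are 16 mm wide; open, the fingers measure 119 mm over their backs; the gripper's body (75 mm by 177 mm) begins 78 mm behind the grasp point.
Start: joints at [1.213, 0.087, 1.371, -0, 1.684, -0.103], TCP at [138.638, 532.259, 205.506] pointing down, gripper open.
Joint ranges: [-3.1, 3.1], [-0.76, 2.03], [0.27, 2.55], [-1.08, 4.22], [0.17, 2.65], [-2.57, 2.57]. Speed limits (rad/s): [2.79, 2.79, 3.14, 3.14, 3.14, 3.14].

### API

Orientations are given as a unit quaternion [w, x, y, z].
In Python, from bench import get_obs, imaging, env gives the robot as it stands. The module is installed in compiled form; this text tells all that it offers.
- The arm moves only by the tool step_arm, never from a script. Its argument "moves" is one flat list of numbers, 5 for each row, row after row: the opening in per cent of the stroke, from 0 (shut) to 100 (fully open), then the shift along the tool's x, y, z in m, then the turn about the tool's x in degrees. A call has 1 to 12 rows; each row shifts and turns the pose as measured when the row begins, along the tool's axes as they then stand; what a row does not reach is not made up. A row lasts 1/10 s, in which the tool goes at most 50 mm and 8.59 degrees, less where a joint would pass 70% of its speed; a pose out of reach is approached as far as the arm can. A call with a gripper value outside its range is refused whole. The fingers move at their own pace and stop on an object; "grip_force" is the grip in N (left out, the last holds). Time passes only in rows, so rows that do not move let the fingers close. It gives the time, the measured TCP pose, the force and the opening at its end, in the units of the state.
- get_obs(): the state, without advancing time (a new reading comes with each control period).
- imaging.camera(name): name is "side" or "top"; returns a dict with "pixels" (400x640x3 uint8, blue, green, red), "depth" (400x640 float32, mm along the optical axis (not along the pixel's ray), 0 where there is no reading), "intrinsics" (3x3 intrinsics, pixels), "R" (3x3) and "t" (3): a world point X has camera coordinates R X + t. Camera axes: x right, y down, z forward; pixel columns grow to the right and rows downward; lengths in mm; the calibration is good to about 2 mm. A picture is of the moment at which its call begins.
- env.finish_job(): hands the job in, once; it reports no verdict.
The state is a dict: "time_s": time; "joint_positions": joint angles; "dq": joint speeds; "joint_torque": joint torques, N m; "eef_pos": TCP position; "eef_rot": TCP orientation; "wrist_force": force on the tool from outside, world axes, zero at the start; "ft_torque": the same for the moment, N m; "width": finger opening in mm.
Only numpy, scipy, OpenCV 4.12 (cv2) and the standard library are available. Lean on these libraries where they do the work, as an engineer would, in place of code of your own. Each camera call takes 0.05 s, during which the arm holds its last target. There are 200 camera calls.

### The job

Show the overhead logging camera the rejected wafer and where it belongs: point down at the red dot on the copper-coloured wafer, with the fingertips two or three centimetres above it, and stay there for two seconds; then point in the same way, again for two seconds, at the middle of the red-lidded canister's lid; then press the green button all the way down and let it go. Do not touch the dotted wafers or canisters, shift or lift anything on the bench or press the yellow button. Travel well above (at least 10 cm over) the other two dotted wafers and the blue-lidded canister, so that you never seem to point at them.

Things in the scene. Friction and masses are not known exactly. Their poses are not given: they have to be found in the camera images.
- copper_wafer_red: white round holder 120 mm across and 8 mm thick, loose on the table, carrying a flat copper-coloured disc (the wafer, 92 mm across, 1 mm thick, so its top is 9 mm above the table) with one round red dot 18 mm across on a white sticker 26 mm across, 32 mm off the centre. Origin: centre of the underside, z up; the dot lies on its +x axis, at [0.032, 0, 0.0096] m. This is the reject to point at.
- copper_wafer_red_dot (a point): centre of the red dot on copper_wafer_red, on its top face, 9.6 mm above the table; axes as the body's: the first point to point at
- copper_wafer_green: white round holder 120 mm across and 8 mm thick, loose on the table, carrying a flat copper-coloured disc (the wafer, 92 mm across, 1 mm thick, so its top is 9 mm above the table) with one round green dot 18 mm across on a white sticker 26 mm across, 32 mm off the centre. Origin: centre of the underside, z up; the dot lies on its +x axis, at [0.032, 0, 0.0096] m. Leave alone.
- copper_wafer_green_dot (a point): centre of the green dot on copper_wafer_green, on its top face, 9.6 mm above the table; axes as the body's
- grey_wafer_red: white round holder 120 mm across and 8 mm thick, loose on the table, carrying a flat dark grey disc (the wafer, 92 mm across, 1 mm thick, so its top is 9 mm above the table) with one round red dot 18 mm across on a white sticker 26 mm across, 32 mm off the centre. Origin: centre of the underside, z up; the dot lies on its +x axis, at [0.032, 0, 0.0096] m. Leave alone.
- grey_wafer_red_dot (a point): centre of the red dot on grey_wafer_red, on its top face, 9.6 mm above the table; axes as the body's
- red_canister: round white canister, loose, 100 mm across and 45 mm high, with a flat red lid. Origin: centre of the underside, z up. The second thing to point at.
- red_canister_lid (a point): centre of the red lid's flat top, 45 mm above the table
- blue_canister: round white canister, loose, 100 mm across and 45 mm high, with a flat blue lid. Origin: centre of the underside, z up. Leave alone.
- blue_canister_lid (a point): centre of the blue lid's flat top, 45 mm above the table
- console: grey box fixed to the table, 80 (x) by 150 (y) by 30 mm high, with two round push buttons in black housings on top: green at +38 mm along its y axis, yellow at -38 mm. Origin: centre of the underside, z up.
- log_button (a joint): travel of the green button in m: 0 released, 0.006 fully down; a spring returns it, and fully down takes 5 N
- log_button_top (a point): centre of the top face of the green button (30 mm across), where to press straight down; it moves with the button
- cancel_button (a joint): travel of the yellow button in m: 0 released, 0.006 fully down. Leave alone.
- cancel_button_top (a point): centre of the top face of the yellow button (30 mm across)
- amber_bottle: amber bottle, 60 mm across, 140 mm high, loose, to the left of the work. Origin: centre of the underside
- swab_jar: clear jar with a white cap, 70 mm across, 80 mm high, loose, to the left of the work. Origin: centre of the underside
- tweezers: steel tweezers lying along their x axis, 135 mm long, 7 mm high, loose, to the right of the work. Origin: near the middle, on the table
- loupe: black eyepiece loupe, 42 mm across, 30 mm high, loose, to the right of the work. Origin: centre of the underside
- screwdriver: screwdriver with a yellow handle, 170 mm long, lying beyond the work. Origin: on the table under its middle
Not all that is in view belongs to the job. Leave any turquoise look-alike of the red_canister alone.

How it is judged:
By the outcome, as a careful person would: the job done as asked, in the order asked, and still so for the second after the job is handed in, with the robot touching nothing.
It also fails if it takes over 53 s, if anything falls off the work surface, if the arm or the gripper's body presses on something with over 40 N, if the wrist force passes 120 N, or if a joint passes its speed limit or range.

## Working session

There is one attempt and no reset: what is moved stays moved. The work goes in short steps, Python scripts to look and compute and a tool call to move; the robot and the scene stay as the last step left them, time stands still between calls to the robot, and variables do not carry over. Pictures are saved under pics/ and viewed, about 8 in all and at most 12, crops included, and the job is handed in when it is done.

Besides the shell and the picture viewer there is one more tool, called after "Call:" as name(argument=value, ...) on one line, values as JSON. step_arm: Moves the arm, as the interface text tells. Its arguments: {"type":"object","properties":{"moves":{"type":"array"},"grip_force":{"type":"number"}},"required":["moves"]}

```bash
mkdir -p pics; python3 - <<'E'
from bench import get_obs, imaging, env
import cv2, numpy as np, pickle
o=get_obs(); print({k:np.round(v,3) for k,v in o.items()}, env.grasp_offset)
for n in("top","side"):
    c=imaging.camera(n); cv2.imwrite(f"pics/{n}0.png",c["pixels"]); pickle.dump(c,open(n+"0.pkl","wb"))
    print(n,c["intrinsics"],np.round(c["R"],3),c["t"])
E
```

```text
{'time_s': np.float64(0.0), 'joint_positions': array([ 1.213,  0.088,  1.372, -0.   ,  1.684, -0.103]), 'dq': array([-0.002, -0.001,  0.001,  0.001,  0.001, -0.   ]), 'joint_torque': array([-0.0000e+00, -3.4019e+01, -3.0242e+01,  7.2000e-02,  3.3000e-02,
       -0.0000e+00]), 'eef_pos': array([138.438, 531.729, 204.334]), 'eef_rot': array([ 0.701,  0.089,  0.702, -0.091]), 'wrist_force': array([-0.15 ,  0.487, -0.34 ]), 'ft_torque': array([-0.03 , -0.015,  0.033]), 'width': np.float64(93.657)} 18.8
top [[403.94382057   0.         320.23897757]
 [  0.         403.94382057 201.87674376]
 [  0.           0.           1.        ]] [[ 0.03  -1.     0.001]
 [-0.998 -0.03  -0.059]
 [ 0.059  0.    -0.998]] [ -15.59991429  606.83010083 1079.49138719]
side [[385.31550774   0.         318.97493336]
 [  0.         385.31550774 202.60681012]
 [  0.           0.           1.        ]] [[ 0.938 -0.347 -0.002]
 [-0.17  -0.454 -0.875]
 [ 0.303  0.821 -0.485]] [-579.14361011  150.1095574   938.5342281 ]
```

View pics/top0.png

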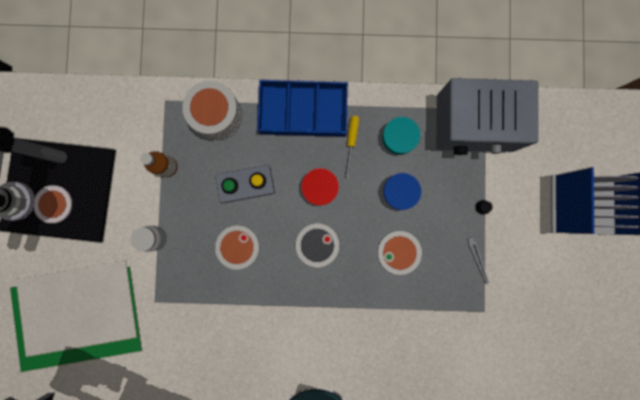

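View pics/side0.png

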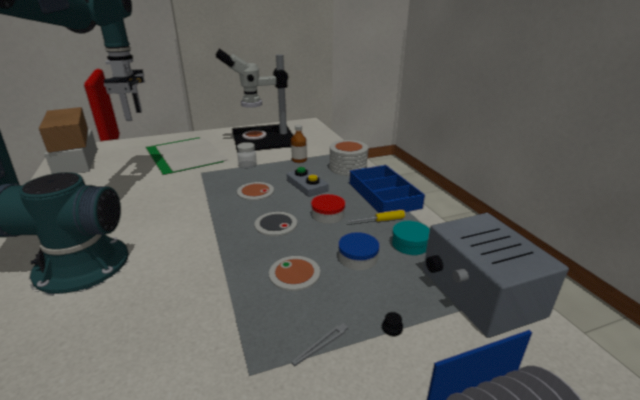

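The top view shows the copper wafer with its red dot at about (243,238), the red lid at (320,187), the green button at (229,185) and the yellow one at (257,180). The grey wafer is at (317,245), the green-dotted wafer at (400,253), the blue lid at (402,191) and the turquoise look-alike at (401,135). The side view agrees with this layout, with the arm clear at the upper left.

```bash
cat > meas.py <<'E'
import cv2, numpy as np, pickle
from scipy import ndimage as nd
def ray(c,u,v,z):
    K,R,t=c["intrinsics"],np.array(c["R"]),np.array(c["t"]).ravel()
    d=R.T@np.linalg.solve(K,[u,v,1]); o=-R.T@t
    return o+d*(z-o[2])/d[2]
def dep(c,u,v):
    K,R,t=c["intrinsics"],np.array(c["R"]),np.array(c["t"]).ravel()
    Z=np.median(c["depth"][int(v)-1:int(v)+2,int(u)-1:int(u)+2]); return R.T@(np.linalg.solve(K,[u,v,1])*Z-t)
# name: hue lo,hi, smin, z, top window(u,v), side window, half size
T={"dot":(170,5,110,9.6,(243,238),None,9),"wafer":(3,15,100,9,(237,247),(256,190),26),
"lid":(170,6,150,45,(320,187),(328,204),24),"green":(55,90,60,40,(229,185),(301,171),10),"yellow":(18,35,120,40,(257,180),(313,179),10),
"greydot":(170,5,80,9.6,(327,240),(284,226),8),"gdot":(50,85,60,9.6,(389,257),(286,265),8),"blue":(100,125,120,45,(402,191),(359,246),26)}
if __name__=="__main__":
  for i,n in enumerate(("top","side")):
    c=pickle.load(open(n+"0.pkl","rb")); h=cv2.cvtColor(c["pixels"],cv2.COLOR_BGR2HSV).astype(int)
    for k,(lo,hi,s,z,*w,r) in T.items():
        if w[i] is None: continue
        H=h[...,0]; m=((H>=lo)&(H<=hi) if lo<hi else (H>=lo)|(H<=hi))&(h[...,1]>=s)
        u,v=w[i]; b=np.zeros_like(m); b[v-r:v+r+1,u-r:u+r+1]=1; m&=b
        L,nn=nd.label(m)
        if not nn: print(n,k,"none");continue
        a=nd.sum(m,L,range(1,nn+1)); v,u=nd.center_of_mass(L==1+np.argmax(a))
        A=a.max(); print(n,k,"px",np.round([u,v],1),"A",A,"ray",np.round(ray(c,u,v,z),1),"depth",np.round(dep(c,u,v),1))
E
python3 meas.py; python3 - <<'E'
import cv2
a=cv2.imread('pics/top0.png')[160:270,205:345]
cv2.imwrite('pics/crop.png',cv2.resize(a,None,fx=5,fy=5,interpolation=cv2.INTER_CUBIC))
E
```

```text
top dot px [243.3 237.3] A 26.0 ray [504.6 208.8   9.6] depth [504.5 209.2   7.5]
top wafer px [235.7 248.1] A 749.0 ray [474.9 228.5   9. ] depth [474.7 229.    6.8]
top lid px [319.4 186.5] A 1059.0 ray [646.2   5.9  45. ] depth [646.2   5.9  44.3]
top green px [228.7 185.1] A 148.0 ray [643.1 248.   40. ] depth [642.2 245.7  49.9]
top yellow px [256.8 180. ] A 147.0 ray [659.2 173.5  40. ] depth [658.  171.7  51.1]
top greydot px [326.9 238.7] A 35.0 ray [507.6 -18.5   9.6] depth [507.6 -18.5   8.8]
top gdot px [388.6 256.6] A 25.0 ray [ 464.4 -187.5    9.6] depth [ 464.3 -187.6    9.2]
top blue px [401.8 191.1] A 1084.0 ray [ 640.4 -212.9   45. ] depth [ 640.5 -212.9   44.9]
side wafer px [254.3 189.5] A 236.0 ray [476.  230.6   9. ] depth [475.8 229.5   9.6]
side lid px [327.8 203.9] A 538.0 ray [642.9  -4.2  45. ] depth [643.3  -3.2  44.4]
side green px [300.8 170. ] A 66.0 ray [646.7 259.7  40. ] depth [639.1 235.2  51.5]
side yellow px [312.5 178. ] A 63.0 ray [663.  184.5  40. ] depth [655.5 163.   50.8]
side greydot px [284.1 224.8] A 19.0 ray [508.3 -14.1   9.6] depth [508.4 -13.6   9.3]
side gdot px [285.6 263.9] A 23.0 ray [ 464.  -184.5    9.6] depth [ 463.9 -184.5    9.6]
side blue px [358.5 245.9] A 898.0 ray [ 636.6 -222.8   45. ] depth [ 636.4 -223.    45.2]
```

View pics/crop.png

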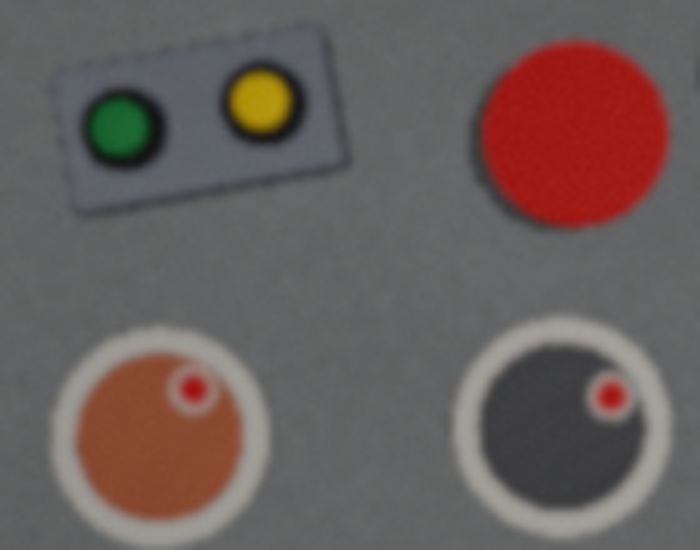

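The points agree with the sizes given: the buttons measure 75.7 mm apart against 76, the lid is about 44.4 mm high, and the button tops are at z≈50. Next I work out the moves in tool axes.

```bash
cat > to.py <<'E'
import sys, numpy as np
from bench import get_obs
from scipy.spatial.transform import Rotation as Ro
o=get_obs(); R=Ro.from_quat(np.roll(o["eef_rot"],-1)).as_matrix(); p=o["eef_pos"]
print("t",o["time_s"],"p",np.round(p,1),"w",round(float(o["width"]),1),"F",np.round(o["wrist_force"],1)); print(np.round(R,3))
for a in sys.argv[1:]: print(a,"tool delta mm",np.round(R.T@(np.array(eval(a))-p),1))
E
python3 to.py "(505,209.5,200)" "(505,209.5,34.6)"
```

```text
t 0.1 p [138.5 531.8 204.4] w 94.0 F [ 0.2  0.1 -0.3]
[[-0.001  0.252  0.968]
 [-0.002  0.968 -0.252]
 [-1.    -0.002 -0.   ]]
(505,209.5,200) tool delta mm [   4.8 -219.5  435.9]
(505,209.5,34.6) tool delta mm [ 170.2 -219.1  436. ]
```

Call:
step_arm(moves=[0, 0, -0.018, 0.036, 0, 0, 0, -0.018, 0.036, 0, 0, 0, -0.018, 0.036, 0, 0, 0, -0.018, 0.036, 0, 0, 0, -0.018, 0.036, 0, 0, 0, -0.018, 0.036, 0, 0, 0, -0.018, 0.036, 0, 0, 0, -0.018, 0.036, 0, 0, 0, -0.018, 0.036, 0, 0, 0, -0.018, 0.036, 0, 0, 0, -0.018, 0.036, 0, 0, 0, 0, 0, 0], grip_force=20)

```text
time_s: 1.3
eef_pos: [481.2, 228.5, 196.0]
eef_rot: [0.699, 0.084, 0.705, -0.092]
wrist_force: [-0.7, -0.0, -0.2]
width: 2.4
```

```bash
python3 to.py "(505,209.5,200)" "(505,209.5,34.6)"
```

```text
t 1.3 p [481.2 228.5 196. ] w 2.4 F [-0.7 -0.  -0.2]
[[-0.01   0.246  0.969]
 [-0.01   0.969 -0.246]
 [-1.    -0.012 -0.007]]
(505,209.5,200) tool delta mm [ -4.1 -12.6  27.7]
(505,209.5,34.6) tool delta mm [161.3 -10.6  29. ]
```

Call:
step_arm(moves=[0, 0, -0.006, 0.014, 0, 0, 0, -0.005, 0.014, 0, 0, 0, 0, 0, 0, 0, 0.025, 0, 0, 0, 0, 0.035, 0, 0, 0, 0, 0.035, 0, 0, 0, 0, 0.025, 0, 0, 0, 0, 0, 0, 0, 0, 0, 0, 0, 0, 0, 0, 0, 0, 0, 0])

```text
time_s: 2.3
eef_pos: [501.3, 215.1, 73.8]
eef_rot: [0.698, 0.084, 0.706, -0.088]
wrist_force: [0.5, -0.2, 0.2]
width: 0.2
```

```bash
python3 to.py "(505,209.5,34.6)"
```

```text
t 2.3 p [501.3 215.1  73.8] w 0.2 F [ 0.5 -0.2  0.2]
[[-0.012  0.242  0.97 ]
 [-0.005  0.97  -0.242]
 [-1.    -0.008 -0.011]]
(505,209.5,34.6) tool delta mm [39.2 -4.2  5.4]
```

Call:
step_arm(moves=[0, 0.015, -0.002, 0.003, 0, 0, 0.015, -0.002, 0.003, 0, 0, 0.004, 0, 0, 0, 0, 0, 0, 0, 0, 0, 0, 0, 0, 0])

```text
time_s: 2.8
eef_pos: [510.1, 210.9, 43.7]
eef_rot: [0.702, 0.085, 0.702, -0.087]
wrist_force: [0.8, -1.2, -0.2]
width: 0.4
```

```bash
python3 to.py "(505,209.5,34.6)"; python3 - <<'E'
from bench import imaging
import cv2,numpy as np
a=imaging.camera("top")["pixels"][190:290,185:305]; b=imaging.camera("side")["pixels"][130:230,200:320]
cv2.imwrite('pics/hov.png',np.hstack([cv2.resize(x,(400,333),interpolation=cv2.INTER_CUBIC) for x in(a,b)]))
E
```

```text
t 2.8 p [510.1 210.9  43.7] w 0.4 F [ 0.8 -1.2 -0.2]
[[-0.001  0.241  0.97 ]
 [-0.001  0.97  -0.241]
 [-1.    -0.002 -0.001]]
(505,209.5,34.6) tool delta mm [ 9.1 -2.6 -4.6]
```

View pics/hov.png

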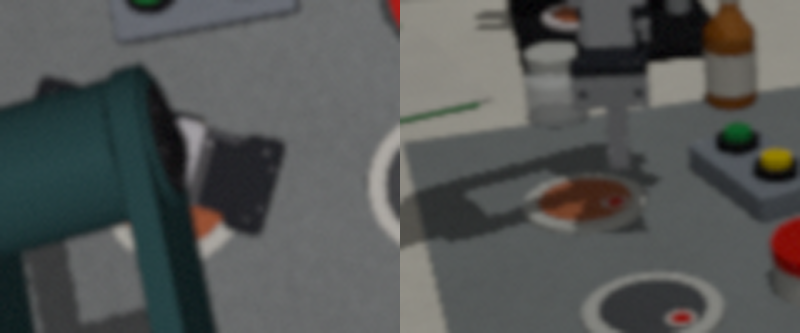

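The top view is blocked by the wrist. In the side view the closed tips sit just above the copper wafer's red dot, which is at about (614,200) in the crop, or (264,190) in the full picture.

Call:
step_arm(moves=[0, 0.007, -0.002, -0.004, 0, 0, 0.002, 0, 0, 0, 0, 0, 0, 0, 0])

```text
time_s: 3.2
eef_pos: [506.0, 210.2, 35.3]
eef_rot: [0.702, 0.086, 0.701, -0.086]
wrist_force: [0.0, -0.7, 0.5]
width: 0.7
```

```bash
python3 to.py "(505,209.5,34.6)"; python3 - <<'E'
import pickle,numpy as np
from meas import ray
from bench import get_obs
c=pickle.load(open("side0.pkl","rb")); h=c["pixels"].astype(int); s=h[180:200,255:275]
w=np.clip(s[...,2]-1.0*s[...,1]-60,0,None)*(s[...,1]-s[...,0]<12); print((s[...,1]-s[...,0])[6:14]); 
v,u=np.indices(w.shape); u,v=(u*w).sum()/w.sum()+255,(v*w).sum()/w.sum()+180; print(u,v,ray(c,u,v,9.6))
E
```

```text
t 3.2 p [506.  210.2  35.3] w 0.7 F [ 0.  -0.7  0.5]
[[ 0.001  0.241  0.97 ]
 [-0.001  0.97  -0.241]
 [-1.    -0.     0.001]]
(505,209.5,34.6) tool delta mm [ 0.7 -0.9 -0.8]
[[23 24 24 23 23 24 24 24 23 23 23 19 13  8  6  5  3  4  2  0]
 [24 24 24 23 24 23 24 23 23 22 22 23 18 11  7  5  5  4  2  1]
 [23 24 22 24 23 23 22 20 18 18 18 18 17 13  8  5  5  5  4  2]
 [25 24 24 24 23 19 15 12 10 11 10  9 10 11  7  6  5  5  3  2]
 [24 25 24 24 21 14 10  7  6  5  6  5  7  8  6  5  5  4  4  2]
 [23 24 23 24 20 14 10  7  7  7  6  6  6  7  6  4  4  4  3  1]
 [24 23 23 23 22 20 15 14 14 14 12  9  7  6  5  5  5  4  1  1]
 [24 24 24 24 24 22 21 22 18 14 10  8  5  5  5  4  4  3  2  1]]
264.1136363636364 189.9318181818182 [505.22495137 214.96168067   9.6       ]
```

Call:
step_arm(moves=[0, 0, 0, 0, 0, 0, 0, 0, 0, 0, 0, 0, 0, 0, 0, 0, 0, 0, 0, 0, 0, 0, 0, 0, 0, 0, 0, 0, 0, 0, 0, 0, 0, 0, 0, 0, 0, 0, 0, 0, 0, 0, 0, 0, 0, 0, 0, 0, 0, 0])

```text
time_s: 4.2
eef_pos: [506.3, 210.3, 35.7]
eef_rot: [0.703, 0.086, 0.701, -0.086]
wrist_force: [0.4, -0.4, 0.6]
width: 0.2
```

Steady, so I keep holding.

Call:
step_arm(moves=[0, 0, 0, 0, 0, 0, 0, 0, 0, 0, 0, 0, 0, 0, 0, 0, 0, 0, 0, 0, 0, 0, 0, 0, 0, 0, 0, 0, 0, 0, 0, 0, 0, 0, 0, 0, 0, 0, 0, 0, 0, 0, 0, 0, 0, 0, 0, 0, 0, 0, 0, 0, 0, 0, 0, 0, 0, 0, 0, 0])

```text
time_s: 5.4
eef_pos: [506.3, 210.3, 35.6]
eef_rot: [0.703, 0.086, 0.701, -0.086]
wrist_force: [0.4, 0.1, -0.1]
width: 0.2
```

Call:
step_arm(moves=[0, 0, 0, 0, 0, 0, 0, 0, 0, 0, 0, 0, 0, 0, 0, 0, -0.015, 0, 0, 0, 0, -0.035, 0, 0, 0, 0, -0.04, 0, 0, 0, 0, -0.04, 0, 0, 0, 0, -0.025, 0, 0, 0, 0, -0.01, 0, 0, 0, 0, 0, 0, 0, 0, 0, 0, 0, 0, 0])

```text
time_s: 6.5
eef_pos: [505.1, 210.2, 211.5]
eef_rot: [0.703, 0.086, 0.701, -0.086]
wrist_force: [0.3, 0.2, 0.8]
width: 0.3
```

```bash
python3 to.py "(645.5,4.5,185)" "(645.5,4.5,70)"
```

```text
t 6.5 p [505.1 210.2 211.5] w 0.3 F [0.3 0.2 0.8]
[[ 0.003  0.241  0.971]
 [-0.     0.971 -0.241]
 [-1.     0.001  0.003]]
(645.5,4.5,185) tool delta mm [  27.  -165.8  185.8]
(645.5,4.5,70) tool delta mm [ 142.  -165.9  185.4]
```

Call:
step_arm(moves=[0, 0, -0.01, 0.011, 0, 0, 0, -0.019, 0.021, 0, 0, 0, -0.022, 0.025, 0, 0, 0, -0.025, 0.028, 0, 0, 0, -0.025, 0.028, 0, 0, 0, -0.025, 0.028, 0, 0, 0, -0.019, 0.021, 0, 0, 0, -0.012, 0.013, 0, 0, 0, -0.006, 0.007, 0, 0, 0, 0, 0, 0, 0, 0, 0, 0, 0])

```text
time_s: 7.6
eef_pos: [641.5, -6.7, 188.3]
eef_rot: [0.69, 0.083, 0.713, -0.088]
wrist_force: [0.2, -0.7, 0.8]
width: 0.5
```

```bash
python3 to.py "(645.5,4.5,185)" "(645.5,4.5,70)"
```

```text
t 7.6 p [641.5  -6.7 188.3] w 0.5 F [ 0.2 -0.7  0.8]
[[-0.033  0.241  0.97 ]
 [-0.003  0.971 -0.241]
 [-0.999 -0.011 -0.031]]
(645.5,4.5,185) tool delta mm [ 3.2 11.9  1.3]
(645.5,4.5,70) tool delta mm [118.1  13.1   4.9]
```

Call:
step_arm(moves=[0, 0.005, 0.006, 0, 0, 0, 0.02, 0.006, 0, 0, 0, 0.025, 0, 0.001, 0, 0, 0.025, 0, 0.001, 0, 0, 0.015, 0, 0, 0, 0, 0.005, 0, 0, 0, 0, 0, 0, 0, 0, 0, 0, 0, 0, 0])

```text
time_s: 8.4
eef_pos: [641.7, 17.5, 93.7]
eef_rot: [0.693, 0.08, 0.712, -0.082]
wrist_force: [-0.0, 0.2, -0.7]
width: 0.9
```

```bash
python3 to.py "(645.5,4.5,70)"
```

```text
t 8.4 p [641.7  17.5  93.7] w 0.9 F [-0.   0.2 -0.7]
[[-0.027  0.227  0.974]
 [ 0.     0.974 -0.227]
 [-1.    -0.006 -0.026]]
(645.5,4.5,70) tool delta mm [ 23.6 -11.6   7.3]
```

Call:
step_arm(moves=[0, 0.005, -0.003, 0.002, 0, 0, 0.006, -0.003, 0.002, 0, 0, 0.004, 0, 0, 0, 0, 0, 0, 0, 0, 0, 0, 0, 0, 0])

```text
time_s: 8.9
eef_pos: [646.1, 10.0, 81.2]
eef_rot: [0.695, 0.08, 0.71, -0.082]
wrist_force: [0.0, 0.0, 0.5]
width: 0.4
```

```bash
python3 to.py "(645.5,4.5,70)"
```

```text
t 8.9 p [646.1  10.   81.2] w 0.4 F [0.  0.  0.5]
[[-0.02   0.227  0.974]
 [-0.     0.974 -0.227]
 [-1.    -0.005 -0.02 ]]
(645.5,4.5,70) tool delta mm [11.2 -5.5  0.9]
```

Call:
step_arm(moves=[0, 0.005, -0.004, 0.001, 0, 0, 0.004, -0.001, 0, 0, 0, 0.001, 0, 0, 0, 0, 0, 0, 0, 0, 0, 0, 0, 0, 0])

```text
time_s: 9.4
eef_pos: [645.6, 4.1, 70.2]
eef_rot: [0.695, 0.08, 0.71, -0.082]
wrist_force: [-0.3, 0.0, 0.6]
width: 0.8
```

```bash
python3 to.py "(645.5,4.5,70)"; python3 - <<'E'
from bench import imaging
import cv2,numpy as np
b=imaging.camera("side")["pixels"][100:260,220:420]
cv2.imwrite('pics/lid.png',cv2.resize(b,None,fx=3,fy=3,interpolation=cv2.INTER_CUBIC))
E
```

```text
t 9.4 p [645.6   4.1  70.2] w 0.8 F [-0.3  0.   0.6]
[[-0.02   0.227  0.974]
 [-0.     0.974 -0.227]
 [-1.    -0.005 -0.02 ]]
(645.5,4.5,70) tool delta mm [ 0.2  0.3 -0.2]
```

View pics/lid.png

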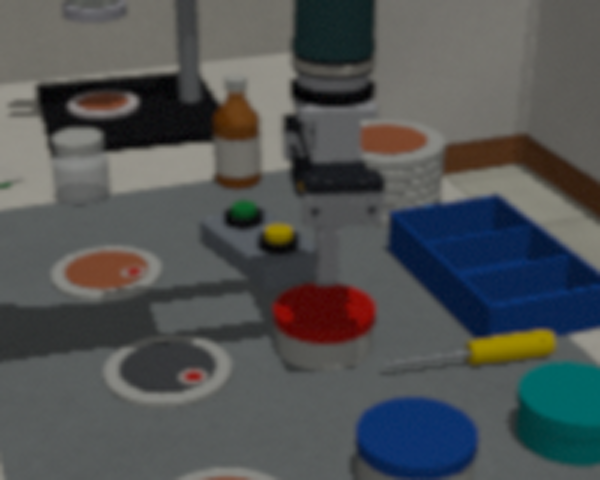

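The closed tips (about (328,282) in the crop) hang over the middle of the red lid, centred at about (324,313), and nothing has moved. I hold here, then rise.

Call:
step_arm(moves=[0, 0, 0, 0, 0, 0, 0, 0, 0, 0, 0, 0, 0, 0, 0, 0, 0, 0, 0, 0, 0, 0, 0, 0, 0, 0, 0, 0, 0, 0, 0, 0, 0, 0, 0, 0, 0, 0, 0, 0, 0, 0, 0, 0, 0, 0, 0, 0, 0, 0, 0, 0, 0, 0, 0, 0, 0, 0, 0, 0])

```text
time_s: 10.65
eef_pos: [646.0, 4.4, 70.9]
eef_rot: [0.696, 0.08, 0.709, -0.082]
wrist_force: [1.1, 0.8, -0.3]
width: 0.6
```

Call:
step_arm(moves=[0, 0, 0, 0, 0, 0, 0, 0, 0, 0, 0, 0, 0, 0, 0, 0, 0, 0, 0, 0, 0, 0, 0, 0, 0, 0, 0, 0, 0, 0, 0, 0, 0, 0, 0, 0, 0, 0, 0, 0, 0, 0, 0, 0, 0, 0, 0, 0, 0, 0, 0, 0, 0, 0, 0, 0, 0, 0, 0, 0])

```text
time_s: 11.85
eef_pos: [646.1, 4.4, 70.9]
eef_rot: [0.696, 0.08, 0.709, -0.082]
wrist_force: [-0.1, -0.3, 0.1]
width: 0.2
```

Call:
step_arm(moves=[0, -0.015, 0, 0, 0, 0, -0.03, 0, 0, 0, 0, -0.03, 0, 0, 0, 0, -0.02, 0, 0, 0, 0, -0.01, 0, 0, 0, 0, 0, 0, 0, 0, 0, 0, 0, 0, 0])

```text
time_s: 12.55
eef_pos: [648.0, 4.5, 184.0]
eef_rot: [0.696, 0.08, 0.709, -0.082]
wrist_force: [0.0, 0.7, 0.5]
width: 0.6
```

```bash
python3 to.py "(641.5,244.5,170)" "(641.5,244.5,60)"
```

```text
t 12.55 p [648.    4.5 184. ] w 0.6 F [0.  0.7 0.5]
[[-0.018  0.227  0.974]
 [-0.     0.974 -0.227]
 [-1.    -0.004 -0.017]]
(641.5,244.5,170) tool delta mm [ 14.  232.3 -60.6]
(641.5,244.5,60) tool delta mm [123.9 232.8 -58.7]
```

Call:
step_arm(moves=[0, 0, 0.012, -0.003, 0, 0, 0, 0.022, -0.006, 0, 0, 0, 0.03, -0.008, 0, 0, 0, 0.03, -0.008, 0, 0, 0, 0.03, -0.008, 0, 0, 0, 0.03, -0.008, 0, 0, 0, 0.025, -0.006, 0, 0, 0, 0.015, -0.004, 0, 0, 0, 0.008, -0.002, 0, 0, 0, 0, 0, 0, 0, 0, 0, 0, 0])

```text
time_s: 13.65
eef_pos: [634.1, 225.6, 167.2]
eef_rot: [0.686, 0.078, 0.718, -0.084]
wrist_force: [1.3, -0.4, -0.3]
width: 0.4
```

```bash
python3 to.py "(641.5,244.5,170)" "(641.5,244.5,60)"
```

```text
t 13.65 p [634.1 225.6 167.2] w 0.4 F [ 1.3 -0.4 -0.3]
[[-0.046  0.227  0.973]
 [-0.003  0.974 -0.227]
 [-0.999 -0.013 -0.044]]
(641.5,244.5,170) tool delta mm [-3.2 20.   2.7]
(641.5,244.5,60) tool delta mm [106.7  21.5   7.6]
```

Call:
step_arm(moves=[0, 0, 0.006, 0.002, 0, 0, 0, 0.006, 0.002, 0, 0, 0, 0, 0, 0, 0, 0.01, 0, 0, 0, 0, 0.025, 0, 0, 0, 0, 0.02, 0, 0, 0, 0, 0.01, 0, 0, 0, 0, 0, 0, 0, 0, 0, 0, 0, 0, 0])

```text
time_s: 14.55
eef_pos: [640.1, 231.9, 99.3]
eef_rot: [0.687, 0.08, 0.717, -0.086]
wrist_force: [0.3, -0.4, -0.1]
width: 0.5
```

```bash
python3 to.py "(641.5,244.5,60)"
```

```text
t 14.55 p [640.1 231.9  99.3] w 0.5 F [ 0.3 -0.4 -0.1]
[[-0.044  0.234  0.971]
 [-0.003  0.972 -0.234]
 [-0.999 -0.013 -0.042]]
(641.5,244.5,60) tool delta mm [39.1 13.1  0.1]
```

Call:
step_arm(moves=[0, 0.005, 0.006, 0, 0, 0, 0.01, 0.006, 0, 0, 0, 0.01, 0, 0, 0, 0, 0.003, 0, 0, 0, 0, 0, 0, 0, 0, 0, 0, 0, 0, 0])

```text
time_s: 15.15
eef_pos: [643.4, 245.4, 71.4]
eef_rot: [0.688, 0.081, 0.716, -0.085]
wrist_force: [-0.9, 0.4, -0.8]
width: 0.3
```

```bash
python3 to.py "(641.5,244.5,60)"; python3 - <<'E'
from bench import imaging
import cv2,numpy as np
b=imaging.camera("side")["pixels"][120:220,240:370]
cv2.imwrite('pics/btn.png',cv2.resize(b,None,fx=5,fy=5,interpolation=cv2.INTER_CUBIC))
E
```

```text
t 15.15 p [643.4 245.4  71.4] w 0.3 F [-0.9  0.4 -0.8]
[[-0.039  0.233  0.972]
 [-0.002  0.972 -0.233]
 [-0.999 -0.011 -0.037]]
(641.5,244.5,60) tool delta mm [11.5 -1.2 -1.2]
```

View pics/btn.png

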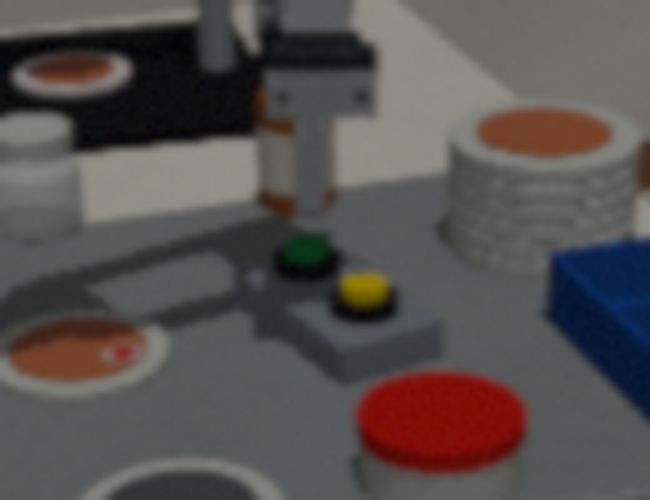

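The tips at about (313,212) in the crop are over the green button at (306,243) and clear of the yellow one. I press down in small steps.

Call:
step_arm(moves=[0, 0.005, -0.001, 0, 0, 0, 0.004, 0, 0, 0, 0, 0.003, 0, 0, 0, 0, 0.002, 0, 0, 0, 0, 0, 0, 0, 0])

```text
time_s: 15.7
eef_pos: [643.0, 243.9, 57.2]
eef_rot: [0.689, 0.081, 0.715, -0.085]
wrist_force: [0.4, 0.0, 0.0]
width: 0.5
```

Call:
step_arm(moves=[0, 0.002, 0, 0, 0, 0, 0.002, 0, 0, 0, 0, 0, 0, 0, 0])

```text
time_s: 16.0
eef_pos: [643.0, 243.9, 53.0]
eef_rot: [0.689, 0.081, 0.715, -0.085]
wrist_force: [-0.3, 0.4, -0.6]
width: 0.2
```

Call:
step_arm(moves=[0, 0.002, 0, 0, 0, 0, 0.002, 0, 0, 0, 0, 0.002, 0, 0, 0, 0, 0, 0, 0, 0])

```text
time_s: 16.4
eef_pos: [643.3, 244.0, 49.0]
eef_rot: [0.69, 0.081, 0.714, -0.085]
wrist_force: [-1.7, -0.5, 3.0]
width: 0.6
```

Call:
step_arm(moves=[0, 0.0015, 0, 0, 0, 0, 0.0015, 0, 0, 0, 0, 0, 0, 0, 0])

```text
time_s: 16.7
eef_pos: [643.3, 244.0, 47.4]
eef_rot: [0.69, 0.082, 0.714, -0.085]
wrist_force: [-1.2, -0.5, 4.1]
width: 0.3
```

Call:
step_arm(moves=[0, 0.002, 0, 0, 0, 0, 0.002, 0, 0, 0, 0, 0.002, 0, 0, 0])

```text
time_s: 17.0
eef_pos: [643.4, 244.0, 46.2]
eef_rot: [0.691, 0.082, 0.713, -0.085]
wrist_force: [-4.3, -1.8, 11.2]
width: 0.5
```

Call:
step_arm(moves=[0, 0.003, 0, 0, 0, 0, 0.003, 0, 0, 0, 0, 0.003, 0, 0, 0])

```text
time_s: 17.3
eef_pos: [643.4, 244.0, 46.2]
eef_rot: [0.692, 0.082, 0.712, -0.084]
wrist_force: [-5.0, -1.6, 13.4]
width: 0.5
```

The button is at its stop: z stays at 46.2 while the force climbs past 13 N, well over the 5 N needed. I let go and retreat.

Call:
step_arm(moves=[0, 0.002, 0, 0, 0, 0, 0, 0, 0, 0, 0, -0.005, 0, 0, 0, 0, -0.015, 0, 0, 0, 0, -0.03, 0, 0, 0, 0, -0.04, 0, 0, 0, 0, -0.03, 0, 0, 0, 0, -0.01, 0, 0, 0, 0, 0, 0, 0, 0, 0, 0, 0, 0, 0])

```text
time_s: 18.3
eef_pos: [646.8, 244.2, 177.2]
eef_rot: [0.691, 0.082, 0.713, -0.085]
wrist_force: [-0.1, 0.1, -0.2]
width: 0.3
```

```bash
python3 to.py; python3 - <<'E'
from bench import imaging
import cv2,numpy as np,pickle
from meas import dep
b=imaging.camera("side")
a=pickle.load(open("side0.pkl","rb"))
d=np.abs(b["pixels"].astype(int)-a["pixels"]).max(2)
for n,(u,v) in {"green":(301,170),"yellow":(312,178),"lid":(328,204),"wafer":(252,190),"blue":(358,246)}.items(): print(n,dep(a,u,v).round(1),dep(b,u,v).round(1),d[v-3:v+4,u-3:u+4].mean().round(1))
cv2.imwrite('pics/end.png',b["pixels"])
E
```

```text
t 18.3 p [646.8 244.2 177.2] w 0.3 F [-0.1  0.1 -0.2]
[[-0.032  0.233  0.972]
 [-0.001  0.972 -0.233]
 [-0.999 -0.008 -0.031]]
green [640.7 237.8  50.1] [640.1 236.1  50.9] 20.8
yellow [654.  163.6  50.9] [653.5 162.2  51.6] 2.0
lid [642.5  -7.2  46.3] [642.   -8.3  46.9] 3.3
wafer [468.  229.2   9.2] [467.1 223.7  12. ] 1.1
blue [ 634.8 -223.6   45.6] [ 634.5 -224.1   46. ] 2.0
```

View pics/end.png

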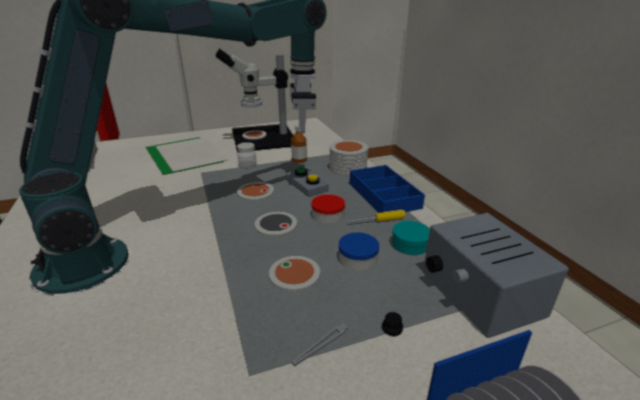

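The final view shows every object at its starting pixels. The green button at (301,171) is back up (z about 51) and the arm is clear above it.

```bash
python3 -c "
from bench import env; print(env.finish_job())"
```

```text
the job is handed in; nothing more can be done
None
```

I did all three steps in the order asked and handed the job in at about 18.3 s of the 53 s allowed. No verdict came back.

- **Red dot on the copper wafer:** I pointed from about 26 mm above it with the fingers shut, and held still for more than 2.2 s. The side camera put the dot 4–6 mm further along y than the top camera. I pointed at y = 210 mm, between the two readings (209 and 215 mm) but nearer the top camera's.
- **Red lid:** I pointed from about 26 mm above its middle and held still for about 2.4 s. The tool was tilted about 1° here.
- **Green button:** I pressed it until the tips stopped moving at z = 46.2 mm with about 13 N on the wrist (fully down takes 5 N), then released it. The tool was tilted about 2.5° during the press.

**Last checks:** the button reads z ≈ 51 mm again, as it did at the start. The yellow button, the lids and the wafers are at their starting pixels in the side view. The wrist force is back to about zero, with the arm 177 mm above the table and touching nothing. The copper wafer's last depth reading was about 3 mm off in height (12.0 against 9.2 mm at the start), but its pixels had not changed, so I took that as sensor noise. I did not repeat the check with the top camera.

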